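# Tare the kitchen scale with the pot on it

## Task

The small square pot was left upside down to drain. Stand it the right way up, open end up, in the middle of the scale's round pan, setting it down gently, then turn the scale's tare knob until the needle points at the zero mark of the dial, the one thick bar. Take your hands off everything and leave the other things where they are.

Things in the scene. Friction and masses are not known exactly. Their poses are not given: they have to be found in the camera images.
- pot: loose square white ceramic pot, 52 x 52 mm outside, 85 mm tall, walls and floor 4 mm, one end open; 0.18 to 0.29 kg. Origin at the centre of the outside of its closed end, z axis runs through the pot towards the open end, x and y normal to its side faces. It starts upside down: open end on the surface, origin 85 mm up. Laid on a flat side it stays put.
- scale: mechanical kitchen scale, fixed to the surface, white housing 130 mm (x) by 310 mm (y) and 50 mm high; origin under its centre on the surface. On top, along its y axis: round pan at y = +95 mm, dial with steel bezel (110 mm across, 9 mm high) at y = -15 mm, tare knob at y = -112 mm.
- pan_top (a point): centre of the upper face of the scale's flat round steel pan, 112 mm across, 67 mm above the surface when empty. The pan is sprung (400 N/m) and sinks 4 to 7 mm under the pot, 12 mm at most.
- knob_grip (a point): point on the upright turning axis of the tare knob, 78 mm above the surface, 14 mm below the knob's top: where to take it. The knob has an upright bar grip 44 mm long, 14 mm wide and 34 mm tall on a 48 mm wide foot disc whose top lies 18 mm below this point. The x axis runs along the bar, y across it.
- tare_knob (a joint): angle of the tare knob, rad, positive clockwise seen from above, -3 to 3; 0 when the bar lies along the scale's x axis. Turns against slight friction (0.03 N m) and stays where it is left. The needle turns the same way by half as much.
- needle_tip (a point): outer end of the black needle over the dial, 40 mm from its pivot at the dial's centre. Only the tare knob turns the needle; at the start it stands within 0.2 rad of the zero mark, to either side.
- zero_mark (a point): the zero mark: the one thick black bar (14 x 5 mm) on the white dial disc; the point lies 40 mm from the dial's centre, right under the needle tip when the needle points at it. With the pan empty it lies on the scale's +x side of the dial's centre; a load on the pan turns the disc clockwise seen from above, the pot by about 0.35 to 0.6 rad.
- tin: bystander: small tin, 75 mm across, 58 mm tall, origin under its centre
- salt: bystander: salt shaker, 44 mm across, 90 mm tall, origin under its centre
- cup: bystander: egg cup, 48 mm across, 52 mm tall, origin under its centre

How it is judged:
By the outcome, as a careful person would: the job done as asked, in the order asked, and still so for the second after the job is handed in, with the robot touching nothing.
It also fails if it takes over 69 s, if anything falls off the work surface, if the arm or the gripper's body presses on something with over 40 N, if the wrist force passes 120 N, or if a joint passes its speed limit or range.

## Robot

A 6-joint arm with a two-finger parallel gripper is mounted at the origin on a cart in front of the work surface, level with it; the furniture and walls round the work are solid. World frame = base frame: x ahead of the robot, y to its left, z up, the work surface at z = 0. Lengths are in m, angles in rad, forces in N, time in s.
With the tool pointing down it reaches from about 0.4 to 0.825 m from the base axis. Payload 7 kg.
Tool frame: the origin (TCP) lies midway between the tips of the shut fingers; the grasp point (between the pads) lies behind it (bot.pinch_z is the z of the grasp point in the tool frame, in m); z points along the fingers, y is the line along which they close (so a half turn about z gives the same grasp; the last joint's range is limited). The gripper opens to 88 mm and grips with 3 to 60 N. Pads are 19 mm wide; open, the fingers measure 130 mm over their backs; the gripper's body (78 mm by 193 mm) begins 47 mm behind the grasp point.
Start: joints at [1.554, 0.359, 0.012, 0, -1.224, -0.288], TCP at [0.203, 0.644, 0.227] pointing down, gripper open.
Joint ranges: [-3.07, 3.07], [-1.43, 2.12], [-1.02, 1.25], [-3.03, 1.67], [-3.05, -0], [-3.03, 3.03]. Speed limits (rad/s): [2.39, 2.39, 3.01, 3.14, 3.14, 3.14].

## Interface

Orientations are given as a rotation vector (axis times angle).
In Python, from cell import bot gives the robot as it stands. The module is installed in compiled form; this text tells all that it offers.
- The arm moves only by the tool servo_tool, never from a script. Its argument "steps" is a list of rows, each a list of 5 numbers: the shift along the tool's x, y, z in m, then the turn about the tool's z in rad, then the gripper's target within -1 to 1 (fully open at 1, half-way at 0, shut at -1). A call has 1 to 5 rows; each row shifts and turns the commanded pose from where the row before left it, along the tool's axes as they then stand; what a row does not reach is not made up. A row lasts 1/12 s, in which the tool goes at most 41.7 mm and 7.16 degrees, less where a joint would pass 70% of its speed; a pose out of reach is approached as far as the arm can. A call with a gripper value outside its range is refused whole. The fingers move at their own pace and stop on an object; "squeeze" is the grip in N (left out, the last holds). Time passes only in rows, so rows that do not move let the fingers close. It gives the time, the measured TCP pose, the force, the opening and the grip force at its end, in the units of the state.
- bot.read_state(): the state, without advancing time (a new reading comes with each control period).
- bot.grab_frame(name): name is "side" or "top"; returns a dict with "image" (480x640x3 uint8, blue, green, red), "z_map" (480x640 float32, m along the optical axis (not along the pixel's ray), 0 where there is no reading), "mtx" (3x3 intrinsics, pixels), "k1" (the pictures are not rectified: a ray, as slopes to the right and down, at radius r is drawn at 1 + k1 r^2 times it, then the intrinsics apply), "R" (3x3) and "t" (3): a world point X has camera coordinates R X + t. Camera axes: x right, y down, z forward; pixel columns grow to the right and rows downward; lengths in m; the calibration is good to about 2 mm. A picture is of the moment at which its call begins.
- bot.finish_job(): hands the job in; it is judged then, once.
The state is a dict: "time": time; "joint_pos": joint angles; "qd": joint speeds; "effort": joint torques, N m; "tool_pos": TCP position; "orientation": TCP orientation; "contact_force": force on the tool from outside, world axes, zero at the start; "wrist_torque": the same for the moment, N m; "width": opening from 0.0 (shut) to 1.0 (fully open); "grip_force": force on a finger pad.
Only numpy, scipy, OpenCV 4.12 (cv2) and the standard library are available. Lean on these libraries where they do the work, as an engineer would, in place of code of your own. Each camera call takes 0.05 s, during which the arm holds its last target. There are 200 camera calls.

## Working session

There is one attempt and no reset: what is moved stays moved. The work goes in short steps, Python scripts to look and compute and a tool call to move; the robot and the scene stay as the last step left them, time stands still between calls to the robot, and variables do not carry over. Pictures are saved under pics/ and viewed, at most 10 in all, crops included, and the job is handed in when it is done.

Besides the shell and the picture viewer there is one more tool, called after "Call:" as name(argument=value, ...) on one line, values as JSON. servo_tool: Moves the arm, as the interface text tells. Its arguments: {"type":"object","properties":{"steps":{"type":"array"},"squeeze":{"type":"number"}},"required":["steps"]}

```bash
mkdir -p pics; cat > h.py <<'E'
import numpy as np, cv2
from cell import bot
from scipy.spatial.transform import Rotation as Ro
def ray(f,u,v):
    p=cv2.undistortPoints(np.array([[[u,v]]],float),f["mtx"],np.array([f["k1"],0,0,0,0.]))[0,0]
    d=f["R"].T@np.array([p[0],p[1],1.]); o=-f["R"].T@f["t"]; return o,d
def onz(f,u,v,z):
    o,d=ray(f,u,v); return o+d*(z-o[2])/d[2]
def dep(f,u,v):
    o,d=ray(f,u,v); return o+d*float(f["z_map"][int(v),int(u)])
def cloud(f):
    K=f["mtx"];vv,uu=np.mgrid[0:480,0:640]
    p=cv2.undistortPoints(np.stack([uu,vv],-1).reshape(-1,1,2).astype(float),K,np.array([f["k1"],0,0,0,0.]))[:,0]
    z=f["z_map"].reshape(-1,1); c=np.hstack([p*z,z]); X=(c-f["t"])@f["R"]; X[z[:,0]==0]=np.nan
    return X.reshape(480,640,3)
E
python3 - <<'E'
from h import *
s=bot.read_state();print({k:np.round(v,3) for k,v in s.items()},bot.pinch_z)
for n in("side","top"):
    f=bot.grab_frame(n);cv2.imwrite(f"pics/{n}0.png",f["image"]);np.savez(f"{n}0.npz",**f)
    print(n,f["mtx"].tolist(),f["k1"],(-f["R"].T@f["t"]).round(3),f["R"].round(2).tolist(),(f["z_map"]>0).mean())
E
```

```text
{'time': np.float64(0.0), 'joint_pos': array([ 1.554,  0.359,  0.011, -0.   , -1.224, -0.288]), 'qd': array([-0.002,  0.   , -0.001,  0.   , -0.001, -0.001]), 'effort': array([ 2.0000e-03, -5.8272e+01,  2.9304e+01,  6.9970e+00,  7.0000e-03,
       -0.0000e+00]), 'tool_pos': array([0.202, 0.643, 0.226]), 'orientation': array([ 3.104, -0.477, -0.   ]), 'contact_force': array([ 0.602, -0.352, -0.363]), 'wrist_torque': array([0.026, 0.03 , 0.02 ]), 'grip_force': np.float64(0.0), 'width': np.float64(1.003)} -0.0188
side [[545.6318494352688, 0.0, 331.01240352609017], [0.0, 545.6318494352688, 243.99086081665934], [0.0, 0.0, 1.0]] -0.01227889383593121 [ 0.382 -0.893  0.908] [[0.97, -0.26, -0.0], [-0.17, -0.63, -0.76], [0.2, 0.73, -0.65]] 0.9959212239583334
top [[492.6241155912828, 0.0, 325.49931696673264], [0.0, 492.6241155912828, 231.71264224234437], [0.0, 0.0, 1.0]] -0.014264861553109036 [0.57  0.033 0.98 ] [[-0.02, -1.0, 0.01], [-1.0, 0.01, -0.05], [0.05, -0.01, -1.0]] 0.9960319010416666
```

View pics/side0.png

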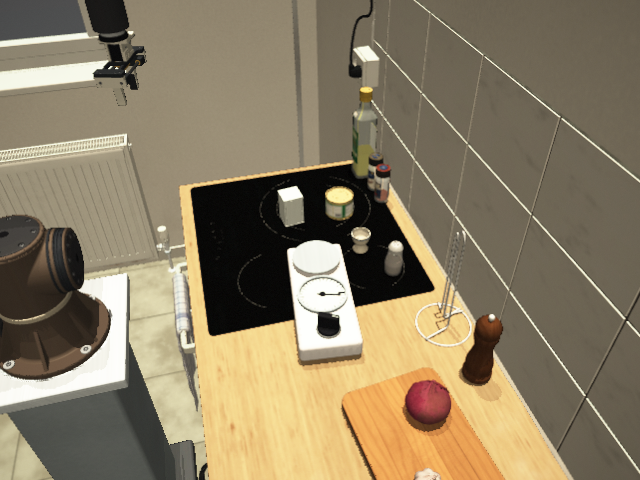

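View pics/top0.png

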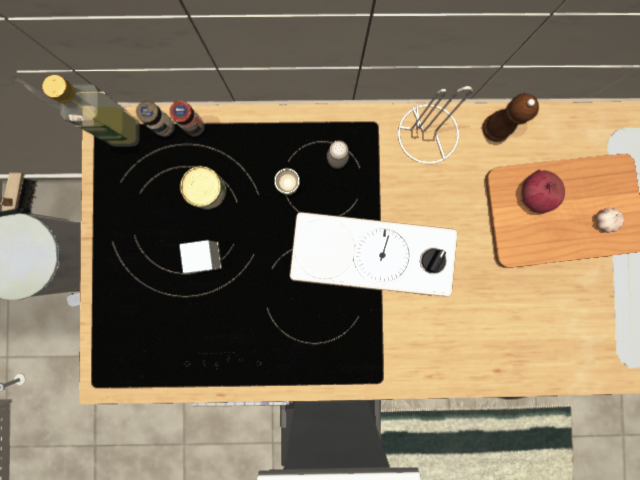

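The side view shows the upside-down pot at (290,206), with the pan at (317,258), the dial at (323,295) and the knob at (328,323). The top view shows the pot top at (197,257), pan at (323,248), dial at (381,255) and knob at (433,261). The tin (203,187), cup (287,181) and salt (338,153) are off to the wall side. Next I'll measure.

```bash
python3 - <<'E'
from h import *
def ld(n): return dict(np.load(f"{n}0.npz"))
F={n:ld(n) for n in("side","top")};X={n:cloud(F[n]) for n in F}
def near(P,c,r): return np.hypot(P[...,0]-c[0],P[...,1]-c[1])<r
t=X["top"]
for nm,u,v in[("pot",195,257),("pan",323,248),("dial",370,262),("knob",433,261),("tin",203,187),("salt",338,153),("cup",287,181),("house",450,285)]:
    print(nm,dep(F["top"],u,v).round(4))
for nm,u,v in[("pot",290,193),("pan",317,258),("house",330,350)]: print("side",nm,dep(F["side"],u,v).round(4))
def rect(P):
    r=cv2.minAreaRect((P[:,:2]*1000).astype(np.float32));return np.round(r[0],1),np.round(r[1],1),round(r[2],2)
for n in F:
    P=X[n];c=dep(F["top"],195,257)
    m=near(P,c,.05)&(P[...,2]>.075)&(P[...,2]<.1); print(n,"pot z",np.median(P[m][:,2]).round(4),rect(P[m]),P[m][:,:2].mean(0).round(4))
    c=dep(F["top"],375,255); m=near(P,c,.19)&(abs(P[...,2]-.05)<.006);k=cv2.morphologyEx(m.astype(np.uint8),cv2.MORPH_OPEN,np.ones((3,3)))>0
    print(n,"house",np.median(P[k][:,2]).round(4),rect(P[k]))
    c=dep(F["top"],323,248); m=near(P,c,.07)&(abs(P[...,2]-.067)<.006); print(n,"pan",np.median(P[m][:,2]).round(4),cv2.minEnclosingCircle((P[m][:,:2]*1000).astype(np.float32)),P[m][:,:2].mean(0).round(4))
    c=dep(F["top"],433,261); m=near(P,c,.04)&(P[...,2]>.082)&(P[...,2]<.1); print(n,"knob",np.median(P[m][:,2]).round(4) if m.any() else 0,rect(P[m]) if m.any() else 0,P[m][:,:2].mean(0).round(4))
E
```

```text
pot [0.5754 0.2582 0.0819]
pan [0.5886 0.0252 0.0655]
dial [ 0.5612 -0.0635  0.0472]
knob [ 0.5616 -0.1742  0.0867]
tin [0.7072 0.2497 0.0553]
salt [ 0.7621 -0.0048  0.086 ]
cup [0.7217 0.0934 0.022 ]
house [ 0.5153 -0.2144  0.0474]
side pot [0.5798 0.2564 0.0849]
side pan [0.5913 0.0151 0.065 ]
side house [ 0.5576 -0.2244  0.0332]
side pot z 0.0843 (array([580.4, 255.1]), array([54.4, 61.5]), 8.81) [0.5797 0.2493]
side house 0.0508 (array([579.5, -72.5]), array([312. , 129.3]), 82.94)
side pan 0.0676 ((591.4332885742188, 21.444787979125977), 59.1268196105957) [0.5908 0.0196]
side knob 0.0912 (array([ 565.8, -184.2]), array([17.2, 43.2]), 62.67) [ 0.5649 -0.1863]
top pot z 0.084 (array([577.1, 256.9]), array([52. , 53.8]), 7.64) [0.5772 0.2562]
top house 0.0493 (array([576.6, -71.3]), array([307.8, 128. ]), 82.89)
top pan 0.0659 ((585.81787109375, 18.7755184173584), 60.5202522277832) [0.5881 0.0231]
top knob 0.0905 (array([ 562.8, -182.1]), array([14.6, 44.2]), 61.55) [ 0.5629 -0.1813]
```

Call:
servo_tool(steps=[[0,0,0.015,-0.111,1],[0,0,0.015,-0.111,1],[0,0,0.015,-0.111,1],[0,0,0.015,-0.111,1],[0.0227,0.0311,0,0,1]], squeeze=5)

```text
time: 0.52
tool_pos: [0.2263, 0.6174, 0.1619]
orientation: [3.128, 0.234, -0.003]
contact_force: [1.3, -0.8, -0.8]
width: 1.0
grip_force: 0.0
```

Call:
servo_tool(steps=[[0.0227,0.0311,0,0,1],[0.0227,0.0311,0,0,1],[0.0227,0.0311,0,0,1],[0.0227,0.0311,0,0,1],[0.0227,0.0311,0,0,1]])

```text
time: 0.93
tool_pos: [0.3641, 0.4763, 0.1663]
orientation: [3.133, 0.219, -0.0]
contact_force: [1.1, 0.5, 0.1]
width: 1.0
grip_force: 0.0
```

Call:
servo_tool(steps=[[0.0227,0.0311,0,0,1],[0.0227,0.0311,0,0,1],[0.0227,0.0311,0,0,1],[0.0227,0.0311,0,0,1],[0.0227,0.0311,0,0,1]])

```text
time: 1.35
tool_pos: [0.4981, 0.3381, 0.1664]
orientation: [3.134, 0.219, -0.001]
contact_force: [0.6, 1.3, -0.1]
width: 0.999
grip_force: 0.0
```

Call:
servo_tool(steps=[[0.0227,0.0311,0,0,1],[0.0227,0.0311,0,0,1],[0.0227,0.0311,0,0,1],[0,0,0,0,1],[0,0,0,0,1]])

```text
time: 1.77
tool_pos: [0.5786, 0.2546, 0.1657]
orientation: [3.134, 0.212, -0.002]
contact_force: [-0.7, -0.6, -0.2]
width: 1.0
grip_force: 0.0
```

Call:
servo_tool(steps=[[0,-0.002,0.03,0,1],[0,0,0.03,0,1],[0,0,0.03,0,1],[0,0,0.02,0,1],[0,0,0.01,0,1]])

```text
time: 2.18
tool_pos: [0.5751, 0.2585, 0.0433]
orientation: [3.132, 0.219, -0.006]
contact_force: [-0.0, -0.4, -0.4]
width: 1.001
grip_force: 0.0
```

Call:
servo_tool(steps=[[0,0,0,0,0.4],[0,0,0,0,-1],[0,0,0,0,-1],[0,0,0,0,-1],[0,0,0,0,-1]], squeeze=5)

```text
time: 2.6
tool_pos: [0.5781, 0.2594, 0.0481]
orientation: [-3.133, -0.219, -0.003]
contact_force: [-0.1, 0.2, 0.7]
width: 0.684
grip_force: 0.0
```

Call:
servo_tool(steps=[[0,0,0,0,-1],[0,0,0,0,-1],[0,0,0,0,-1]])

```text
time: 2.85
tool_pos: [0.578, 0.2588, 0.0477]
orientation: [-3.133, -0.219, -0.002]
contact_force: [-0.5, -1.6, 5.9]
width: 0.594
grip_force: 5.0
```

Call:
servo_tool(steps=[[-0.007,0,-0.0015,0,-1],[-0.0074,0,-0.001,0,-1],[-0.0075,0,-0.0005,0,-1],[-0.0074,0,0,0,-1],[-0.0075,0,0.0008,0,-1]])

```text
time: 3.27
tool_pos: [0.5398, 0.2534, 0.0486]
orientation: [3.134, 0.219, -0.001]
contact_force: [0.1, -0.7, -3.3]
width: 0.592
grip_force: 5.0
```

Call:
servo_tool(steps=[[-0.0073,0,0.0015,0,-1],[-0.0071,0,0.0023,0,-1],[0,0,0,0,-1]])

```text
time: 3.52
tool_pos: [0.5264, 0.2517, 0.0459]
orientation: [-3.133, -0.22, -0.003]
contact_force: [0.2, -1.3, 2.5]
width: 0.596
grip_force: 5.0
```

```bash
python3 - <<'E'
from h import *
f=bot.grab_frame("side");cv2.imwrite("pics/s1.png",cv2.resize(f["image"][120:270,210:390],None,fx=3,fy=3))
E
```

```text
(no output)
```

View pics/s1.png

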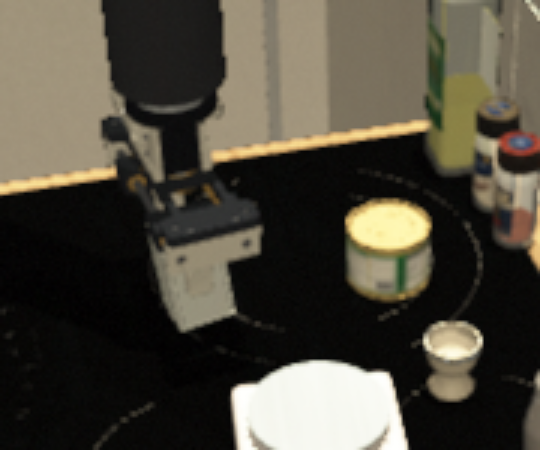

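The crop shows the pot tilted only about 10° in the fingers. Its foot slid instead of pivoting, with the base at about (180–237,325) in the crop. I'll release it, lift clear, re-measure and regrip nearer the leading face, which needs much less friction to pivot.

Call:
servo_tool(steps=[[0.006,0,-0.001,0,-1],[0.006,0,0,0,-1],[0,0,0,0,0.5],[0,0,0,0,1],[0,0,0,0,1]], squeeze=3)

```text
time: 3.98
tool_pos: [0.5387, 0.2532, 0.0456]
orientation: [3.134, 0.218, -0.001]
contact_force: [-0.2, 0.4, -0.3]
width: 0.761
grip_force: 0.0
```

Call:
servo_tool(steps=[[0,0,0,0,1],[0,0,-0.03,0,1],[0,0,-0.04,0,1],[0.02,0,-0.03,0,1],[0.04,0,0,0,1]])

```text
time: 4.4
tool_pos: [0.5993, 0.2635, 0.1549]
orientation: [-3.128, -0.223, -0.014]
contact_force: [2.3, 1.2, 0.6]
width: 1.0
grip_force: 0.0
```

Call:
servo_tool(steps=[[0.04,0,0,0,1],[0.04,0,0,0,1],[0,0,0,0,1]])

```text
time: 4.65
tool_pos: [0.6825, 0.2728, 0.1436]
orientation: [3.133, 0.216, 0.0]
contact_force: [-0.2, 1.1, -1.3]
width: 0.999
grip_force: 0.0
```

```bash
cat > pot.py <<'E'
from h import *
import sys
c=np.array([float(sys.argv[1]),float(sys.argv[2])])
for n in("side","top"):
    f=bot.grab_frame(n);P=cloud(f)
    m=(np.hypot(P[...,0]-c[0],P[...,1]-c[1])<.1)&(P[...,2]>.012)&(P[...,2]<.11)&(f["image"].min(-1)>90)
    m=cv2.morphologyEx(m.astype(np.uint8),cv2.MORPH_OPEN,np.ones((3,3)))>0
    Q=P[m]; zt=np.percentile(Q[:,2],98) if len(Q) else 0
    T=Q[Q[:,2]>zt-.008] if len(Q) else Q
    if len(T)>10:
        r=cv2.minAreaRect((T[:,:2]*1000).astype(np.float32));print(n,len(Q),"ztop",round(zt,4),"rect",np.round(r[0],1),np.round(r[1],1),round(r[2],1),"spread z",np.percentile(Q[:,2],[2,50]).round(3))
print(bot.read_state()["tool_pos"].round(4))
E
python3 pot.py 0.54 0.252
```

```text
side 736 ztop 0.0875 rect [548.7 251.9] [53.9 56.6] 6.9 spread z [0.015 0.065]
top 866 ztop 0.0871 rect [546.2 255. ] [51.9 53.7] 7.8 spread z [0.077 0.084]
[0.6779 0.2722 0.1439]
```

Call:
servo_tool(steps=[[-0.037,0,0,0,1],[-0.037,0,0,0,1],[-0.037,0,0,0,1],[-0.037,0,0,0,1],[0,0,0.03,0,1]])

```text
time: 5.17
tool_pos: [0.5276, 0.2527, 0.1224]
orientation: [-3.128, -0.222, -0.011]
contact_force: [1.1, 0.2, -0.2]
width: 1.005
grip_force: 0.0
```

Call:
servo_tool(steps=[[0,0,0.03,0,0.7],[0,0,0.025,0,0.4],[0,0,0.012,0,0.3],[0,0,0,0,0.2],[0,0,0,0,-1]], squeeze=4)

```text
time: 5.58
tool_pos: [0.5299, 0.2519, 0.0492]
orientation: [3.133, 0.22, -0.001]
contact_force: [0.3, 0.1, -0.3]
width: 0.685
grip_force: 0.0
```

Call:
servo_tool(steps=[[0,0,0,0,-1],[0,0,0,0,-1],[0,0,0,0,-1]])

```text
time: 5.83
tool_pos: [0.5311, 0.2527, 0.0504]
orientation: [-3.133, -0.219, -0.002]
contact_force: [-2.4, 0.9, 5.3]
width: 0.595
grip_force: 4.0
```

Call:
servo_tool(steps=[[-0.006,0,0.001,0,-1],[-0.006,0,0.0005,0,-1],[-0.006,0,0.0005,0,-1],[-0.006,0,0.001,0,-1],[-0.006,0,0.0015,0,-1]])

```text
time: 6.25
tool_pos: [0.5005, 0.2483, 0.0446]
orientation: [-3.133, -0.218, -0.001]
contact_force: [-0.4, 1.3, 1.0]
width: 0.597
grip_force: 4.0
```

Call:
servo_tool(steps=[[-0.0057,0,0.002,0,-1],[0,0,0,0,-1]])

```text
time: 6.42
tool_pos: [0.4937, 0.247, 0.042]
orientation: [3.134, 0.219, -0.002]
contact_force: [-2.6, 1.9, 2.4]
width: 0.594
grip_force: 4.0
```

```bash
python3 - <<'E'
from h import *
f=bot.grab_frame("side");cv2.imwrite("pics/s2.png",cv2.resize(f["image"][120:270,210:390],None,fx=3,fy=3))
E
```

```text
(no output)
```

View pics/s2.png

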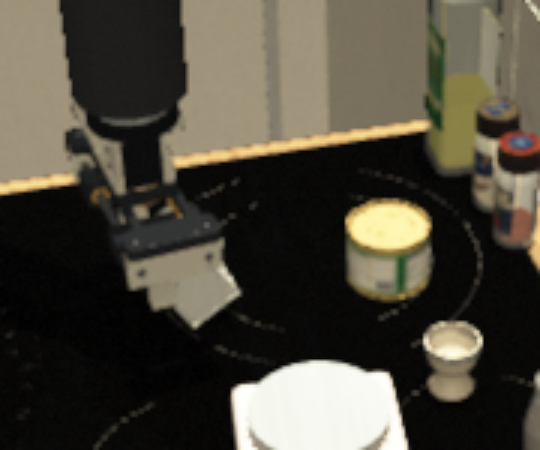

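The pot is now tilting well about its leading edge, roughly 35–40°, with the far corner at (240,292) and the lower corner at (193,330). I'll continue the arc.

Call:
servo_tool(steps=[[-0.005,0,0.0005,0,-1],[-0.0053,0,0.002,0,-1],[-0.005,0,0.0035,0,-1],[-0.0047,0,0.004,0,-1],[-0.0043,0,0.0043,0,-1]])

```text
time: 6.88
tool_pos: [0.4704, 0.2435, 0.0277]
orientation: [3.134, 0.218, -0.001]
contact_force: [-2.3, 1.0, 2.7]
width: 0.589
grip_force: 4.0
```

Call:
servo_tool(steps=[[-0.004,0,0.0046,0,-1],[-0.0035,0,0.005,0,-1],[-0.0031,0,0.005,0,-1],[-0.0026,0,0.005,0,-1],[-0.002,0,0.003,0,-1]])

```text
time: 7.3
tool_pos: [0.4557, 0.2413, 0.0046]
orientation: [3.133, 0.218, -0.001]
contact_force: [-0.9, 1.2, -0.3]
width: 0.592
grip_force: 4.0
```

Call:
servo_tool(steps=[[0,0,0,0,-1],[0,0,0,0,0.5],[0,0,0,0,1],[0,0,0,0,1],[0,0,-0.01,0,1]])

```text
time: 7.72
tool_pos: [0.4557, 0.241, 0.0147]
orientation: [3.132, 0.218, -0.003]
contact_force: [-0.4, 0.4, -0.1]
width: 0.834
grip_force: 0.0
```

Call:
servo_tool(steps=[[0,0,-0.03,0,1],[0,0,-0.04,0,1],[0,0,-0.04,0,1],[-0.02,0,-0.02,0,1],[0,0,0,0,1]])

```text
time: 8.13
tool_pos: [0.437, 0.2402, 0.1517]
orientation: [-3.128, -0.218, -0.01]
contact_force: [-0.5, 0.8, -1.0]
width: 1.001
grip_force: 0.0
```

```bash
python3 pot.py 0.47 0.244; python3 - <<'E'
from h import *
f=bot.grab_frame("side");cv2.imwrite("pics/s3.png",cv2.resize(f["image"][120:270,210:390],None,fx=3,fy=3))
E
```

```text
side 788 ztop 0.0553 rect [480.4 242.1] [84.4 57.1] 7.4 spread z [0.014 0.048]
top 1011 ztop 0.0542 rect [485.5 246.2] [69.7 53.1] 7.9 spread z [0.045 0.051]
[0.4366 0.2394 0.1477]
```

View pics/s3.png

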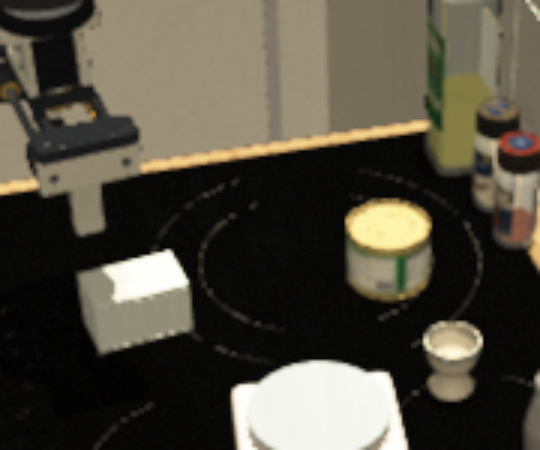

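The pot now lies flat on its side, with its open end away from the robot, spanning about (80–190,255–350) in the crop. I'll regrip close to the rim and stand it up, closed end down.

Call:
servo_tool(steps=[[0.03,0,0,0,1],[0.03,0,0.02,0,1],[0.0126,0.001,0.025,0,1],[0,0,0.03,0,1],[0,0,0.03,0,0.8]])

```text
time: 8.7
tool_pos: [0.5091, 0.2474, 0.0381]
orientation: [3.133, 0.216, -0.002]
contact_force: [-0.9, 0.5, -1.1]
width: 0.968
grip_force: 0.0
```

Call:
servo_tool(steps=[[0,0,0.023,0,0.5],[0,0,0.01,0,0.3],[0,0,0.002,0,0.3],[0,0,0,0,-1],[0,0,0,0,-1]], squeeze=4)

```text
time: 9.12
tool_pos: [0.5091, 0.2486, 0.0065]
orientation: [-3.133, -0.219, -0.002]
contact_force: [0.2, -0.5, 0.6]
width: 0.608
grip_force: 0.0
```

Call:
servo_tool(steps=[[0,0,0,0,-1],[0,0,0,0,-1]])

```text
time: 9.28
tool_pos: [0.5091, 0.2487, 0.0069]
orientation: [-3.132, -0.219, -0.003]
contact_force: [0.7, -0.2, -0.5]
width: 0.594
grip_force: 4.0
```

Call:
servo_tool(steps=[[-0.0026,0,-0.0062,0,-1],[-0.003,0,-0.006,0,-1],[-0.0037,0,-0.0057,0,-1],[-0.004,0,-0.0054,0,-1],[-0.0046,0,-0.005,0,-1]])

```text
time: 9.7
tool_pos: [0.4904, 0.2457, 0.0349]
orientation: [-3.133, -0.219, -0.001]
contact_force: [0.1, 0.2, -1.8]
width: 0.591
grip_force: 4.0
```

Call:
servo_tool(steps=[[-0.0049,0,-0.0046,0,-1],[-0.0053,0,-0.0042,0,-1],[-0.0057,0,-0.0036,0,-1],[0,0,0,0,-1]])

```text
time: 10.03
tool_pos: [0.474, 0.2433, 0.0471]
orientation: [-3.134, -0.219, -0.0]
contact_force: [-1.1, -0.4, 0.6]
width: 0.594
grip_force: 4.0
```

```bash
python3 - <<'E'
from h import *
f=bot.grab_frame("side");cv2.imwrite("pics/s4.png",cv2.resize(f["image"][120:270,210:390],None,fx=3,fy=3))
E
```

```text
(no output)
```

View pics/s4.png

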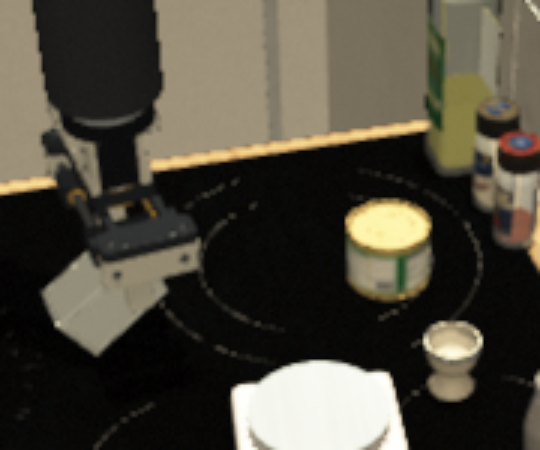

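The pot is rotating as planned, about 40° with the closed end down and its lower corner at (97,355). I'll continue to upright.

Call:
servo_tool(steps=[[-0.006,0,-0.0031,0,-1],[-0.0062,0,-0.0027,0,-1],[-0.0065,0,-0.0021,0,-1],[-0.0065,0,-0.0015,0,-1],[-0.0067,0,-0.0009,0,-1]])

```text
time: 10.5
tool_pos: [0.4429, 0.239, 0.057]
orientation: [-3.134, -0.219, -0.001]
contact_force: [1.4, 0.2, 0.4]
width: 0.593
grip_force: 4.0
```

Call:
servo_tool(steps=[[-0.0068,0,-0.0004,0,-1],[-0.0067,0,0.0003,0,-1],[-0.0067,0,0.0008,0,-1],[-0.0066,0,0.0014,0,-1],[-0.0065,0,0.002,0,-1]])

```text
time: 10.92
tool_pos: [0.4096, 0.2343, 0.0523]
orientation: [-3.134, -0.219, 0.0]
contact_force: [-0.7, 1.7, 0.5]
width: 0.591
grip_force: 4.0
```

Call:
servo_tool(steps=[[0,0,0.0015,0,-1],[0,0,0,0,-1]])

```text
time: 11.08
tool_pos: [0.4098, 0.2343, 0.0508]
orientation: [3.134, 0.219, -0.001]
contact_force: [-2.3, 1.8, 2.4]
width: 0.591
grip_force: 4.0
```

```bash
python3 - <<'E'
from h import *
f=bot.grab_frame("side");cv2.imwrite("pics/s5.png",cv2.resize(f["image"][120:270,210:390],None,fx=3,fy=3))
print(bot.read_state()["tool_pos"])
E
```

```text
[0.41004158 0.23434127 0.05077365]
```

View pics/s5.png

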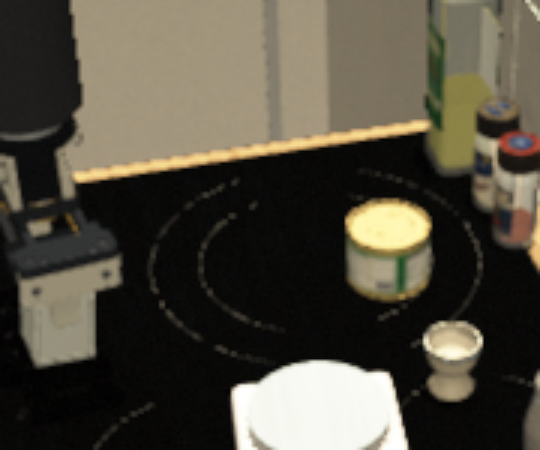

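The pot looks upright, base at about (28–97,362). I'll release it so it settles flat, back off and measure.

Call:
servo_tool(steps=[[0,0,0,0,0.5],[0,0,0,0,1],[0,0,0,0,1],[0,0,-0.02,0,1],[0,0,-0.04,0,1]])

```text
time: 11.55
tool_pos: [0.4083, 0.2317, 0.1077]
orientation: [3.128, 0.216, -0.011]
contact_force: [1.0, 1.0, 0.4]
width: 0.91
grip_force: 0.0
```

Call:
servo_tool(steps=[[0,0,-0.035,0,1],[0.04,0,0,0,1],[0.04,0,0,0,1],[0.04,0,0,0,1],[0,0,0,0,1]])

```text
time: 11.97
tool_pos: [0.535, 0.2518, 0.1453]
orientation: [3.134, 0.217, 0.003]
contact_force: [1.1, 1.0, 1.2]
width: 1.002
grip_force: 0.0
```

```bash
python3 pot.py 0.41 0.234; python3 - <<'E'
from h import *
f=bot.grab_frame("top");P=cloud(f);
uv=f["mtx"]@(f["R"]@np.array([.41,.235,.085])+f["t"]);u,v=(uv[:2]/uv[2]).astype(int);print(u,v)
cv2.imwrite("pics/t6.png",cv2.resize(f["image"][v-50:v+50,u-60:u+60],None,fx=4,fy=4))
E
```

```text
side 739 ztop 0.085 rect [408.5 230.5] [51.9 57.4] 8.1 spread z [0.015 0.06 ]
top 403 ztop 0.0867 rect [405.9 234.8] [53.  53.1] 7.4 spread z [0.052 0.083]
[0.5302 0.2503 0.1445]
207 349
```

View pics/t6.png

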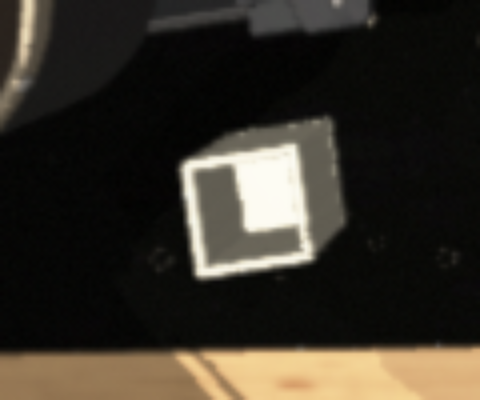

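The open rim faces up at (185–315,145–275) in the crop and the pot stands flat. I'll regrip firmly at its centre and carry it to the pan.

Call:
servo_tool(steps=[[-0.0315,0,0,0,1],[-0.031,0,0,0,1],[-0.031,0,0,0,1],[-0.031,0,0,0,1],[0,0,0.025,0,1]])

```text
time: 12.53
tool_pos: [0.4031, 0.2336, 0.1249]
orientation: [-3.128, -0.221, -0.007]
contact_force: [0.5, 0.5, -0.2]
width: 0.998
grip_force: 0.0
```

Call:
servo_tool(steps=[[0,0,0.03,0,0.8],[0,0,0.025,0,0.5],[0,0,0.0175,0,0.3],[0,0,0,0,0.2],[0,0,0,0,-1]], squeeze=15)

```text
time: 12.95
tool_pos: [0.4051, 0.233, 0.0484]
orientation: [3.132, 0.22, -0.002]
contact_force: [0.6, 0.5, 0.7]
width: 0.682
grip_force: 0.0
```

Call:
servo_tool(steps=[[0,0,0,0,-1],[0,0,0,0,-1],[0,0,0,0,-1],[0,0,-0.01,0,-1]])

```text
time: 13.28
tool_pos: [0.4053, 0.2331, 0.0581]
orientation: [3.133, 0.217, -0.002]
contact_force: [-0.1, -0.6, -1.7]
width: 0.593
grip_force: 15.0
```

Call:
servo_tool(steps=[[0,0,-0.025,0,-1],[0,0,-0.03,0,-1],[0,0,-0.03,0,-1],[0,0,0,0,-1],[0,0,0,0,-1]])

```text
time: 13.7
tool_pos: [0.4066, 0.2347, 0.1455]
orientation: [-3.13, -0.218, -0.005]
contact_force: [-0.7, -0.5, -3.3]
width: 0.591
grip_force: 15.0
```

Call:
servo_tool(steps=[[0.0151,0.0236,0,0,-1],[0.0151,0.0236,0,0,-1],[0.0151,0.0236,0,0,-1],[0.0151,0.0236,0,0,-1],[0.0151,0.0236,0,0,-1]])

```text
time: 14.12
tool_pos: [0.4969, 0.1258, 0.1422]
orientation: [3.133, 0.218, -0.003]
contact_force: [0.4, -0.2, -2.4]
width: 0.59
grip_force: 15.0
```

Call:
servo_tool(steps=[[0.0151,0.0236,0,0,-1],[0.0151,0.0236,0,0,-1],[0.0151,0.0236,0,0,-1],[0.0151,0.0236,0,0,-1],[0.0151,0.0236,0,0,-1]])

```text
time: 14.53
tool_pos: [0.588, 0.0195, 0.1418]
orientation: [3.134, 0.218, -0.004]
contact_force: [0.1, 0.7, -2.3]
width: 0.594
grip_force: 15.0
```

Call:
servo_tool(steps=[[0,0,0,0,-1],[0,0,0,0,-1],[0,0,0,0,-1]])

```text
time: 14.78
tool_pos: [0.5871, 0.0206, 0.142]
orientation: [3.134, 0.217, -0.004]
contact_force: [-0.4, 0.8, -2.4]
width: 0.595
grip_force: 15.0
```

```bash
python3 - <<'E'
from h import *
s=bot.read_state();print(s["tool_pos"],s["contact_force"])
f=bot.grab_frame("side");P=cloud(f)
c=s["tool_pos"];m=(np.hypot(P[...,0]-c[0],P[...,1]-c[1])<.045)&(P[...,2]>.06)&(P[...,2]<.2)
# profile of lowest pot front-face points
Q=P[m]
for z0 in np.arange(.06,.13,.006):
    q=Q[(Q[:,2]>=z0)&(Q[:,2]<z0+.006)]
    if len(q): print(round(z0,3),len(q),q[:,0].min().round(3),q[:,0].max().round(3),q[:,1].min().round(3),q[:,1].mean().round(3))
E
```

```text
[0.58713981 0.02060544 0.14201671] [-0.44782168  0.77405777 -2.3620737 ]
0.06 89 0.543 0.627 -0.018 0.01
0.066 436 0.543 0.631 -0.023 0.008
0.072 2 0.605 0.615 -0.004 -0.0
0.09 24 0.561 0.618 -0.01 -0.001
0.096 68 0.56 0.619 -0.012 0.001
0.102 54 0.561 0.618 -0.011 0.001
0.108 66 0.561 0.618 -0.011 -0.0
0.114 59 0.56 0.618 -0.01 -0.0
0.12 64 0.56 0.618 -0.01 0.0
0.126 58 0.561 0.619 -0.01 0.001
```

Call:
servo_tool(steps=[[0.001,0,0.01,0,-1],[0,-0.001,0.008,0,-1],[0,0,0.005,0,-1],[0,0,0.002,0,-1],[0,0,0.001,0,-1]])

```text
time: 15.25
tool_pos: [0.5886, 0.0223, 0.1166]
orientation: [3.134, 0.219, -0.002]
contact_force: [-1.3, 0.5, -2.3]
width: 0.593
grip_force: 15.0
```

Call:
servo_tool(steps=[[0,0,0.001,0,-1],[0,0,0.001,0,-1],[0,0,0.001,0,-1],[0,0,0,0,-1]])

```text
time: 15.58
tool_pos: [0.5893, 0.0222, 0.1146]
orientation: [-3.134, -0.219, -0.001]
contact_force: [-0.4, 0.4, -1.5]
width: 0.598
grip_force: 15.0
```

Contact has begun; I'll lower it gradually until the pan carries the weight.

Call:
servo_tool(steps=[[0,0,0.001,0,-1],[0,0,0.001,0,-1],[0,0,0,0,-1]])

```text
time: 15.83
tool_pos: [0.5893, 0.0221, 0.1126]
orientation: [-3.134, -0.218, -0.001]
contact_force: [-0.5, 0.1, -1.0]
width: 0.594
grip_force: 15.0
```

Call:
servo_tool(steps=[[0,0,0.001,0,-1],[0,0,0.001,0,-1],[0,0,0,0,-1]])

```text
time: 16.08
tool_pos: [0.5893, 0.0221, 0.1105]
orientation: [-3.134, -0.219, -0.001]
contact_force: [0.9, 0.2, -0.1]
width: 0.589
grip_force: 15.0
```

Call:
servo_tool(steps=[[0,0,0,0,-0.1],[0,0,0,0,0.4],[0,0,0,0,1],[0,0,0,0,1],[0,0,-0.015,0,1]], squeeze=10)

```text
time: 16.5
tool_pos: [0.5872, 0.0216, 0.1229]
orientation: [3.133, 0.217, -0.008]
contact_force: [0.2, -1.0, 0.3]
width: 0.831
grip_force: 0.0
```

Call:
servo_tool(steps=[[0,0,-0.035,0,1],[0,0,-0.035,0,1],[-0.04,0,0,0.12,1],[-0.04,0,0,0.12,1],[-0.04,0,0,0.12,1]])

```text
time: 16.92
tool_pos: [0.4685, 0.0192, 0.1954]
orientation: [-3.121, 0.357, -0.0]
contact_force: [-0.4, 1.9, 1.0]
width: 1.0
grip_force: 0.0
```

Call:
servo_tool(steps=[[-0.03,0.02,0,0.12,1],[0,0,0,0.12,1],[0,0,0,0.04,1],[0,0,0,0,1]])

```text
time: 17.25
tool_pos: [0.4357, 0.0068, 0.1962]
orientation: [-3.042, 0.78, -0.002]
contact_force: [-0.6, -0.9, 0.8]
width: 1.001
grip_force: 0.0
```

```bash
python3 - <<'E'
from h import *
s=bot.read_state();print(s["tool_pos"],s["orientation"],s["joint_pos"].round(3))
f=bot.grab_frame("top");np.savez("top7.npz",**f)
cv2.imwrite("pics/t7.png",cv2.resize(f["image"][200:310,280:470],None,fx=4,fy=4))
P=cloud(f)
m=(np.hypot(P[...,0]-.5635,P[...,1]+.183)<.04)&(P[...,2]>.082)&(P[...,2]<.1)
print("knob",cv2.minAreaRect((P[m][:,:2]*1000).astype(np.float32)))
m=(np.hypot(P[...,0]-.589,P[...,1]-.022)<.06)&(P[...,2]>.135)&(P[...,2]<.16)
print("pot rim",cv2.minAreaRect((P[m][:,:2]*1000).astype(np.float32)),np.median(P[m][:,2]))
E
```

```text
[0.43572745 0.00677809 0.19617618] [-3.04195537e+00  7.80479814e-01 -2.22099280e-03] [ 0.471 -0.024 -0.533  0.    -1.06   0.597]
knob ((562.91064453125, -182.50816345214844), (14.68000316619873, 44.425472259521484), 60.282920837402344)
pot rim ((588.3694458007812, 22.574731826782227), (52.801116943359375, 52.796844482421875), 8.012368202209473) 0.1445121097658037
```

View pics/t7.png

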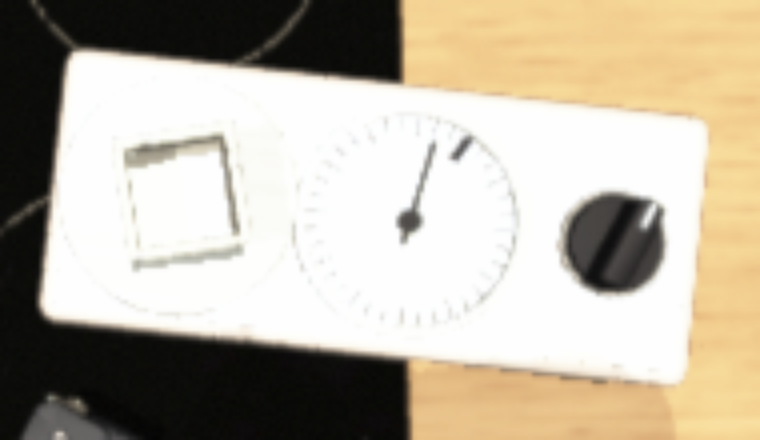

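The pot stands open end up in the middle of the pan. In the crop the dial hub is at (409,221), the needle tip at (434,143), and the thick bar at (461,148), which is clockwise of the needle. The knob is at (615,243). I'll compute the angle.

```bash
cat > dial.py <<'E'
from h import *
import sys
def meas(f):
    S=np.array([.5775,-.072]);y=np.array([.123,.9924]);C0=S-.015*y
    g=f["image"].max(-1).astype(float)
    vv,uu=np.mgrid[225:290,345:420]
    W=np.array([onz(f,u,v,.057)[:2] for u,v in zip(uu.ravel(),vv.ravel())]);G=g[225:290,345:420].ravel()
    w=np.clip(150-G,0,None)
    # hub: dark blob close to the centre
    d=np.hypot(*(W-C0).T); h=(d<.012)
    # blob = opened mask
    m=(G<130).reshape(uu.shape).astype(np.uint8); b=cv2.morphologyEx(m,cv2.MORPH_OPEN,np.ones((3,3),np.uint8)).ravel()>0
    H=W[h&b].mean(0) if (h&b).any() else C0
    for C in(C0,H):
        r=np.hypot(*(W-C).T);a=np.arctan2(*(W-C).T[::-1])
        out=[]
        for lo,hi in((.016,.031),(.034,.046)):
            q=(r>lo)&(r<hi)&(w>0); n,labels=cv2.connectedComponents(q.reshape(uu.shape).astype(np.uint8))
            L=labels.ravel()
            for i in range(1,n):
                k=L==i
                if w[k].sum()>150: out.append((lo,int(w[k].sum()),round(float(np.average(a[k],weights=w[k])),4)))
        print("C",C.round(4),out)
if __name__=="__main__":
    f=dict(np.load(sys.argv[1])) if len(sys.argv)>1 else bot.grab_frame("top")
    meas(f)
E
python3 dial.py top7.npz
```

```text
C [ 0.5757 -0.0869] [(0.034, 412, -0.6264)]
C [ 0.574  -0.0853] [(0.034, 337, -0.6326)]
```

```bash
sed -i 's/150-G/225-G/; s/sum()>150/sum()>250/' dial.py; python3 dial.py top7.npz; python3 dial.py top0.npz
```

```text
C [ 0.5757 -0.0869] [(0.016, 794, -0.2754), (0.034, 1495, -0.626)]
C [ 0.574  -0.0853] [(0.016, 871, -0.3216), (0.034, 300, -0.3153), (0.034, 1228, -0.6323)]
C [ 0.5757 -0.0869] [(0.016, 959, -0.2743), (0.034, 1860, -0.0845)]
C [ 0.574  -0.0853] [(0.016, 1046, -0.3207), (0.034, 1653, -0.1192), (0.034, 367, -0.3141)]
```

Call:
servo_tool(steps=[[0.0339,0.0175,0,0,0.3],[0.0339,0.0175,0,0,0],[0.0339,0.0175,0,0,-0.2],[0.0339,0.0175,0,0,-0.3],[0.0339,0.0175,0,0,-0.3]], squeeze=12)

```text
time: 17.72
tool_pos: [0.5439, -0.1531, 0.195]
orientation: [3.044, -0.775, -0.001]
contact_force: [1.2, 1.1, 1.2]
width: 0.681
grip_force: 0.0
```

Call:
servo_tool(steps=[[0.0339,0.0175,0,0,-0.3],[0,0,0.02,0,-0.3],[0,0,0.02,0,-0.3],[0,0,0,0,-0.3],[0,0,0,0,-0.3]])

```text
time: 18.13
tool_pos: [0.5634, -0.1832, 0.1542]
orientation: [3.043, -0.777, -0.005]
contact_force: [0.3, -0.5, 0.3]
width: 0.364
grip_force: 0.0
```

Call:
servo_tool(steps=[[0,0,0.03,0,-0.3],[0,0,0.03,0,-0.3],[0,0,0.02,0,-0.3],[0,0,0.01,0,-0.3],[0,0,0,0,-0.3]])

```text
time: 18.55
tool_pos: [0.5635, -0.1825, 0.0645]
orientation: [3.043, -0.776, -0.004]
contact_force: [-0.8, 0.3, 0.5]
width: 0.347
grip_force: 0.0
```

Call:
servo_tool(steps=[[0,0,0,0,-1],[0,0,0,0,-1],[0,0,0,0,-1],[0,0,0,0,-1]])

```text
time: 18.88
tool_pos: [0.565, -0.1835, 0.0674]
orientation: [3.044, -0.777, 0.004]
contact_force: [-1.0, -1.6, 5.1]
width: 0.16
grip_force: 12.0
```

Gripped at 14 mm. I'll turn it clockwise by 0.628 in total.

Call:
servo_tool(steps=[[0,0,0,0.105,-1],[0,0,0,0.105,-1],[0,0,0,0.105,-1],[0,0,0,0.105,-1],[0,0,0,0.105,-1]])

```text
time: 19.3
tool_pos: [0.5645, -0.1841, 0.0673]
orientation: [2.733, -1.548, 0.003]
contact_force: [-1.7, -6.1, 5.4]
width: 0.161
grip_force: 12.0
```

Call:
servo_tool(steps=[[0,0,0,0.103,-1],[0,0,0,0,-1],[0,0,0,0,-1]])

```text
time: 19.55
tool_pos: [0.5644, -0.1841, 0.0673]
orientation: [2.654, -1.681, 0.003]
contact_force: [-3.0, -5.4, 5.8]
width: 0.157
grip_force: 12.0
```

```bash
python3 dial.py; python3 -c "
from h import *
f=bot.grab_frame('top');cv2.imwrite('pics/t8.png',cv2.resize(f['image'][200:310,280:470],None,fx=4,fy=4));np.savez('top8.npz',**f)"
```

```text
C [ 0.5757 -0.0869] [(0.016, 35354, 0.1802), (0.034, 49556, 0.7859), (0.034, 2940, -1.5109), (0.034, 843, -1.2643)]
C [ 0.5757 -0.0869] [(0.016, 35354, 0.1802), (0.034, 49556, 0.7859), (0.034, 2940, -1.5109), (0.034, 843, -1.2643)]
```

View pics/t8.png

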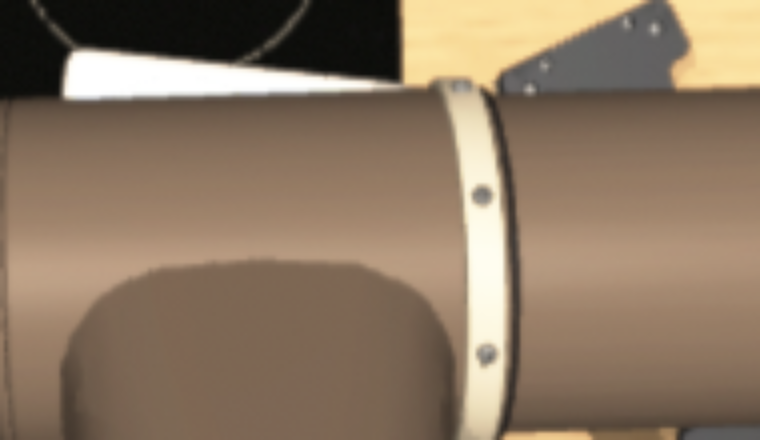

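The arm covers the dial from above in this picture, so nothing is readable. I'll let go, back away and measure numerically.

Call:
servo_tool(steps=[[0,0,0,0,-0.3],[0,0,0,0,-0.3],[0,0,0,0,-0.3],[0,0,-0.02,0,-0.3],[0,0,-0.04,0,-0.3]])

```text
time: 20.07
tool_pos: [0.5608, -0.1822, 0.1215]
orientation: [2.651, -1.679, -0.013]
contact_force: [0.4, 0.4, 0.1]
width: 0.346
grip_force: 0.0
```

Call:
servo_tool(steps=[[0,0,-0.04,0,-0.3],[-0.017,0.036,0,0,-0.3],[-0.017,0.036,0,0,-0.3],[-0.017,0.036,0,0,-0.3],[-0.017,0.036,0,0,-0.3]])

```text
time: 20.48
tool_pos: [0.4032, -0.1828, 0.1653]
orientation: [-2.654, 1.68, -0.0]
contact_force: [0.4, -0.1, 2.1]
width: 0.35
grip_force: 0.0
```

```bash
python3 dial.py; python3 - <<'E'
from h import *
print(bot.read_state()["tool_pos"])
f=bot.grab_frame("top");P=cloud(f);np.savez("top9.npz",**f)
m=(np.hypot(P[...,0]-.5635,P[...,1]+.183)<.04)&(P[...,2]>.082)&(P[...,2]<.1)
print("knob",cv2.minAreaRect((P[m][:,:2]*1000).astype(np.float32)))
m=(np.hypot(P[...,0]-.589,P[...,1]-.022)<.06)&(P[...,2]>.135)&(P[...,2]<.16)
print("pot rim",cv2.minAreaRect((P[m][:,:2]*1000).astype(np.float32)),np.median(P[m][:,2]))
E
```

```text
C [ 0.5757 -0.0869] [(0.016, 838, -0.6085), (0.034, 1544, -0.6256)]
C [ 0.574  -0.0853] [(0.016, 868, -0.6216), (0.034, 1388, -0.6321)]
[ 0.39519162 -0.18243986  0.16462785]
knob ((562.9152221679688, -181.46803283691406), (13.595170974731445, 42.85397720336914), 25.29842758178711)
pot rim ((588.2960815429688, 22.60033416748047), (52.653900146484375, 52.68653869628906), 7.854318618774414) 0.14453020120986562
```

```bash
python3 -c "
from cell import bot
print(bot.finish_job())"
```

```text
the job is handed in; nothing more can be done
None
```

The job is handed in: the pot stands open end up in the middle of the pan (within about 2 mm), the needle measured about 0.01 rad from the zero mark, and the arm is clear of everything after about 20.5 s.

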